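Find and open the live socket cover on a tattoo desk

TASK

The power duct on the tattoo desk has four identical black covers, but only one has the sockets under it; the other three lie on blanking blocks. Press the ribbed front strip of the covers gently, one after another, until you find the one that rocks, then push that one fully open so that it stands nearly upright and leaves the sockets bare. Just press and push: force nothing, pick nothing up and leave the other things on the desk where they are.

Things in the scene. Friction and masses are not known exactly. Their poses are not given: they have to be found in the camera images.
- duct: aluminium power duct fixed to the desk, 150 mm deep (its x), 480 long (its y), 85 tall. Origin: centre of its underside; x points from its front, nearest the robot, to its rear, z up. Four identical black covers lie flush in its top, centred at y = -168, -56, 56, 168 mm (covers 1 to 4), each on an axle along y at x = -23, z = 82 mm, 6 mm ribs between. All but one rest on solid blocks
- lip (a point): middle of the duct's fixed front lip, on its top face (z = 85 mm, duct x = -69 mm): an aluminium strip 12 mm wide, level with the covers, just in front of them. Under the front part of the free cover the well is empty from this lip back to duct x = -11 mm and down to 13 mm above the desk; the white sockets stand behind that, up to 47 mm above the desk
- ledge (a point): middle of the duct's fixed aluminium rear ledge, on its top face (z = 85 mm, duct x = 55 mm): 40 mm wide, level with the covers, just behind them. The ink rack stands on it
- strip_1 (a point): centre of the ribbed grey press strip along the front of black cover 1, on the cover's top face, 20 mm in front of its axle and 18 mm behind its front edge; it moves with the cover. The cover is 94 mm deep (38 mm in front of the axle, 56 mm behind), 102 mm wide and 5 mm thick; the ribs are 1 mm high
- cover_1 (a joint): angle of cover 1, rad: 0 flush, growing as its front edge goes down and its rear edge up. A blocked cover gives under 2 mm at the front edge. The free one, not the same each time, needs 3 to 6 N on the strip, stays where left and stops at 1.38, nearly upright; once steep, push the part below the axle to the rear (duct +x) to reach the stop. Pressed behind the axle, no cover gives
- strip_2 (a point): centre of the ribbed grey press strip along the front of black cover 2, on the cover's top face, 20 mm in front of its axle and 18 mm behind its front edge; it moves with the cover. The cover is 94 mm deep (38 mm in front of the axle, 56 mm behind), 102 mm wide and 5 mm thick; the ribs are 1 mm high
- cover_2 (a joint): angle of cover 2, rad: 0 flush, growing as its front edge goes down and its rear edge up. A blocked cover gives under 2 mm at the front edge. The free one, not the same each time, needs 3 to 6 N on the strip, stays where left and stops at 1.38, nearly upright; once steep, push the part below the axle to the rear (duct +x) to reach the stop. Pressed behind the axle, no cover gives
- strip_3 (a point): centre of the ribbed grey press strip along the front of black cover 3, on the cover's top face, 20 mm in front of its axle and 18 mm behind its front edge; it moves with the cover. The cover is 94 mm deep (38 mm in front of the axle, 56 mm behind), 102 mm wide and 5 mm thick; the ribs are 1 mm high
- cover_3 (a joint): angle of cover 3, rad: 0 flush, growing as its front edge goes down and its rear edge up. A blocked cover gives under 2 mm at the front edge. The free one, not the same each time, needs 3 to 6 N on the strip, stays where left and stops at 1.38, nearly upright; once steep, push the part below the axle to the rear (duct +x) to reach the stop. Pressed behind the axle, no cover gives
- strip_4 (a point): centre of the ribbed grey press strip along the front of black cover 4, on the cover's top face, 20 mm in front of its axle and 18 mm behind its front edge; it moves with the cover. The cover is 94 mm deep (38 mm in front of the axle, 56 mm behind), 102 mm wide and 5 mm thick; the ribs are 1 mm high
- cover_4 (a joint): angle of cover 4, rad: 0 flush, growing as its front edge goes down and its rear edge up. A blocked cover gives under 2 mm at the front edge. The free one, not the same each time, needs 3 to 6 N on the strip, stays where left and stops at 1.38, nearly upright; once steep, push the part below the axle to the rear (duct +x) to reach the stop. Pressed behind the axle, no cover gives
- ink_rack: folded black sheet-metal rack with ink caps, 36 x 90 x 35 mm, standing loose on the rear ledge of the duct. Origin: centre of its underside. A bystander, not to be disturbed
- pen_machine: red tattoo pen, 25 mm thick and 140 mm long, lying level on a black rest, 40 mm tall in all, on the desk in front of the duct. Origin: centre of the underside. A bystander, not to be disturbed
- ink_red: red ink bottle, 32 mm diameter, 75 mm tall, upright on the desk in front of the duct. Origin: centre of the underside. A bystander, not to be disturbed
- ink_black: black ink bottle, 32 mm diameter, 75 mm tall, upright on the desk in front of the duct. Origin: centre of the underside. A bystander, not to be disturbed
- pedal: black ribbed foot pedal, 120 x 80 x 45 mm, on the desk behind the duct. Origin: centre of the underside. A bystander, not to be disturbed
- case: closed black cartridge case, 87 x 152 x 47 mm, on the desk behind the duct. Origin: centre of the underside. A bystander, not to be disturbed
- wrap_roll: green roll of wrap standing on end, 84 mm diameter, 50 mm tall, on the desk to the left of the duct. Origin: centre of the underside. A bystander, not to be disturbed
- rinse_cup: white open plastic cup, 66 mm diameter, 70 mm tall, on the desk to the right of the duct. Origin: centre of the underside. A bystander, not to be disturbed

How it is judged:
By the outcome, as a careful person would: the job done as asked, in the order asked, and still so for the second after the job is handed in, with the robot touching nothing.
It also fails if it takes over 48 s, if anything falls off the work surface, if the arm or the gripper's body presses on something with over 40 N, if the wrist force passes 120 N, or if a joint passes its speed limit or range.

ROBOT

A 6-joint arm with a two-finger parallel gripper is mounted at the origin on the work surface. World frame = base frame: x ahead of the robot, y to its left, z up, the work surface at z = 0. Lengths are in mm, angles in rad, forces in N, time in s.
With the tool pointing down it reaches from about 200 to 875 mm from the base axis. Payload 3.4 kg.
Tool frame: the origin (TCP) lies at the very end of the fingers, on their centre line; the grasp point (between the pads) lies 19 mm behind it; z points along the fingers, y is the line along which they close (so a half turn about z gives the same grasp; the last joint's range is limited). The gripper opens to 94 mm and grips with 3 to 60 N. Pads are 16 mm wide; open, the fingers measure 119 mm over their backs; the gripper's body (75 mm by 177 mm) begins 78 mm behind the grasp point.
Start: joints at [1.205, 0.276, 1.505, -0, 1.361, -0.121], TCP at [139.374, 557.889, 205.493] pointing down, gripper open.
Joint ranges: [-2.89, 2.89], [-0.75, 2.08], [0.22, 2.7], [-1.18, 4.32], [0.11, 2.71], [-2.7, 2.7]. Speed limits (rad/s): [2.57, 2.57, 3.14, 3.14, 3.14, 3.14].

INTERFACE

Orientations are given as a rotation vector (axis times angle).
In Python, from plant import robot, imaging, ticket gives the robot as it stands.
- The arm moves only by the tool send_rows, never from a script. Its argument "rows" is a list of rows, each a list of 7 numbers: the shift along the world's x, y, z as a fraction of full scale, then the turn, a rotation vector about the world's x, y, z as a fraction of full scale, then the opening, from -1 (shut) to 1 (fully open). A call has 1 to 10 rows; each row shifts and turns the commanded pose from where the row before left it; what a row does not reach is not made up. Full scale, the value 1, is 3 cm for a shift and 0.08 rad for a turn. A row lasts 1/12 s, in which the tool goes at most 41.7 mm and 7.16 degrees, less where a joint would pass 70% of its speed; a pose out of reach is approached as far as the arm can. A call with a number of a shift or a turn outside -1 to 1 is refused whole. A call with a gripper value outside its range is refused whole. The fingers move at their own pace and stop on an object; "grip_force" is the grip in N (left out, the last holds). Time passes only in rows, so rows that do not move let the fingers close. It gives the time, the measured TCP pose, the force, the opening and the grip force at its end, in the units of the state.
- robot.state(): the state, without advancing time (a new reading comes with each control period).
- imaging.camera(name): name is "side" or "top" or "wrist"; returns a dict with "image" (400x640x3 uint8, blue, green, red), "fx", "fy", "cx", "cy" (pixels), "k1" (the pictures are not rectified: a ray, as slopes to the right and down, at radius r is drawn at 1 + k1 r^2 times it, then the intrinsics apply), "R" (3x3) and "t" (3): a world point X has camera coordinates R X + t. Camera axes: x right, y down, z forward; pixel columns grow to the right and rows downward; lengths in mm; the calibration is good to about 2 mm. A picture is of the moment at which its call begins. There is no depth.
- ticket.close_job(): hands the job in; it is judged then, once.
The state is a dict: "time": time; "qpos": joint angles; "qd": joint speeds; "joint_efforts": joint torques, N m; "ee_pos": TCP position; "eef_rot": TCP orientation; "force": force on the tool from outside, world axes, zero at the start; "wrist_torque": the same for the moment, N m; "opening": finger opening in mm; "grip_force": force on a finger pad.
Only numpy, scipy, OpenCV 4.12 (cv2) and the standard library are available. Lean on these libraries where they do the work, as an engineer would, in place of code of your own. Each camera call takes 0.05 s, during which the arm holds its last target. There are 200 camera calls.

## Working session

There is one attempt and no reset: what is moved stays moved. The work goes in short steps, Python scripts to look and compute and a tool call to move; the robot and the scene stay as the last step left them, time stands still between calls to the robot, and variables do not carry over. Pictures are saved under pics/ and viewed, at most 10 in all, crops included, and the job is handed in when it is done.

Besides the shell and the picture viewer there is one more tool, called after "Call:" as name([rows], argument=value, ...), one row to a line, values as JSON. send_rows: Moves the arm, as the interface text tells. Its arguments: {"type":"object","properties":{"rows":{"type":"array"},"grip_force":{"type":"number"}},"required":["rows"]}

```bash
mkdir -p pics; cat > h.py <<'E'
import numpy as np,cv2
from plant import robot,imaging,ticket
def snap(n,f):
    c=imaging.camera(n); cv2.imwrite(f'pics/{f}.png',c['image']); 
    np.save(f'pics/{f}.npy',{k:c[k] for k in c},allow_pickle=True); return c
def load(f): return np.load(f'pics/{f}.npy',allow_pickle=True).item()
def ray(c,u,v):
    K=np.array([[c['fx'],0,c['cx']],[0,c['fy'],c['cy']],[0,0,1.]])
    p=cv2.undistortPoints(np.array([[[u,v]]],float),K,np.array([c['k1'],0,0,0,0.]))[0,0]
    R=np.array(c['R']);t=np.array(c['t']); return -R.T@t, R.T@np.array([p[0],p[1],1])
def plane(c,u,v,z):
    o,d=ray(c,u,v); return o+d*(z-o[2])/d[2]
def proj(c,X):
    x=np.array(c['R'])@X+np.array(c['t']);a=x[:2]/x[2];a=a*(1+c['k1']*(a@a))
    return a*[c['fx'],c['fy']]+[c['cx'],c['cy']]
E
python3 - <<'E'
from h import *
for n in('top','side'):
    c=snap(n,n+'0'); print(n,c['fx'],c['k1'],-np.array(c['R']).T@np.array(c['t']))
print(robot.state())
E
```

```text
top 472.3101731413112 -0.01136863481144705 [ 271.04879394   13.95291638 1468.9464087 ]
side 404.7881238936836 -0.05291504723251855 [317.25441009 934.02314343 818.92150537]
{'time': 0.1, 'qpos': array([ 1.20498923e+00,  2.76503516e-01,  1.50593991e+00, -2.48374003e-05,
        1.36072269e+00, -1.21011532e-01]), 'qd': array([-0.00096518, -0.00120413, -0.0036614 ,  0.00058324,  0.00038272,
        0.00064155]), 'joint_efforts': array([ 2.91973120e-03, -4.05451834e+01, -2.37781531e+01,  7.05823442e-02,
        2.96851282e-02, -2.01218097e-05]), 'ee_pos': array([139.20066894, 557.39249439, 204.73390467]), 'eef_rot': array([-3.83512945e-01, -3.11773666e+00,  2.40766324e-03]), 'force': array([-0.16904695,  1.23399273, -0.73185661]), 'wrist_torque': array([ 0.05146524, -0.01669511,  0.0073404 ]), 'grip_force': 0.0, 'opening': 94.19803002197752}
```

View pics/top0.png

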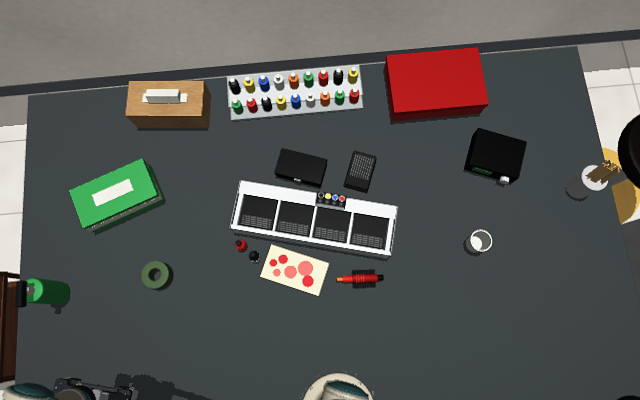

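View pics/side0.png

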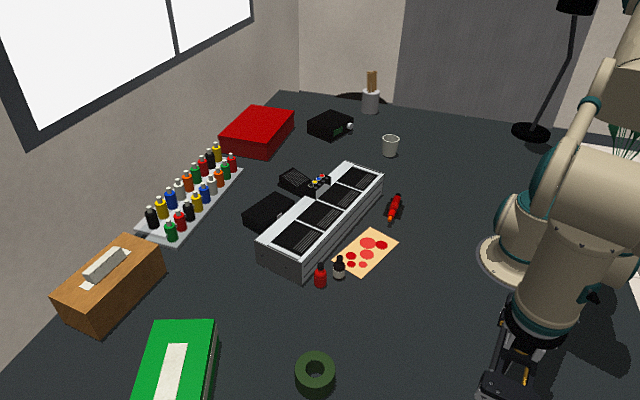

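```bash
python3 - <<'E'
from h import *
c=load('top0'); im=c['image']
m=(im.min(2)>120).astype(np.uint8); m[:170]=0;m[262:]=0;m[:,:225]=0;m[:,402:]=0
k,lab,st,_=cv2.connectedComponentsWithStats(m)
for s in st[1:]:
    if s[4]>20: print(s)
i=1+np.argmax(st[1:,4]); d=(lab==i).astype(np.uint8)
cs,h=cv2.findContours(d,cv2.RETR_CCOMP,cv2.CHAIN_APPROX_NONE)
for q,hh in zip(cs,h[0]):
    if cv2.contourArea(q)>100:
        r=cv2.minAreaRect(q); b=cv2.boxPoints(r)
        P=[plane(c,u,v,85)[:2].round(1).tolist() for u,v in b]; print(hh[3],np.round(r[0],1),np.round(r[1],1),round(r[2],1),plane(c,*r[0],85).round(1),P)
cr=cv2.resize(im[170:300,220:410],None,fx=4,fy=4,interpolation=cv2.INTER_CUBIC);cv2.imwrite('pics/crop.png',cr)
E
```

```text
[ 230  180  168   76 3198]
[265 244  60  18 471]
-1 [313.6 217. ] [163.2  50.1] 9.5 [561.3  17.2  85. ] [[551.3, 271.5], [702.1, 238.4], [571.4, -239.4], [425.7, -195.8]]
0 [369.  230.8] [38.  33.7] 9.2 [ 503.7 -143.    85. ] [[469.3, -75.2], [567.7, -102.0], [538.5, -211.7], [440.8, -183.3]]
0 [331.3 224.3] [36.8 33.7] 9.5 [534.1 -33.3  85. ] [[499.3, 32.5], [598.5, 6.8], [569.4, -100.0], [471.0, -72.7]]
0 [294.4 218.1] [36.6 33.7] 10.3 [563.4  74.6  85. ] [[529.2, 140.2], [628.9, 114.7], [598.1, 8.3], [499.3, 35.4]]
0 [257.3 211.9] [38.  33.2] 9.5 [593.2 184.1  85. ] [[558.9, 250.5], [658.3, 228.5], [627.9, 116.8], [529.4, 140.5]]
```

View pics/crop.png

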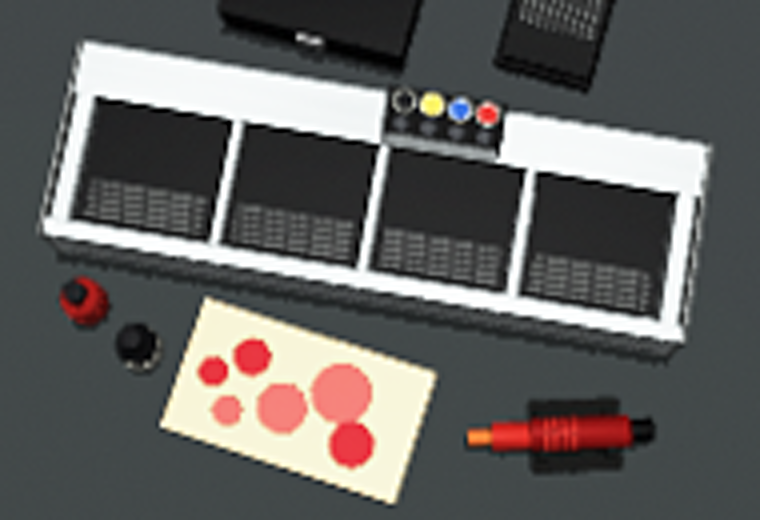

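```bash
python3 - <<'E'
from h import *
c=load('side0'); im=c['image']
m=(im.min(2)>90).astype(np.uint8); m[:155]=0;m[285:]=0;m[:,:250]=0;m[:,390:]=0
cs,h=cv2.findContours(m,cv2.RETR_CCOMP,cv2.CHAIN_APPROX_NONE)
for q,hh in zip(cs,h[0]):
    if cv2.contourArea(q)>80 :
        P=np.array([plane(c,*p[0],85)[:2] for p in q],np.float32); r=cv2.minAreaRect(P)
        print(hh[3],np.round(r[0],1),np.round(r[1],1),round(r[2],1))
yd=np.array([.264,.9645]);xd=np.array([.9645,-.264]);O=np.array([562.1,16.9])
for i,y in enumerate([-168,-56,56,168],1): print(i,O+xd*-44+yd*y)
E
```

```text
-1 [410.  176.1] [171.8  95.5] 66.4
23 [443.5 204.8] [31.9 30. ] 69.1
23 [405.4 186.5] [37.6 39.5] 49.8
23 [395.6 144.9] [77.5 49.3] 1.2
-1 [561.3  14.2] [488.5 155. ] 74.6
53 [594.6 181.9] [113.4 101.2] 73.8
53 [564.5  73.2] [111.1 101.7] 74.6
53 [534.7 -35.3] [112.4 102.1] 74.6
53 [ 504.3 -144.4] [116.7 101.7] 74.5
1 [ 475.31 -133.52]
2 [504.878 -25.496]
3 [534.446  82.528]
4 [564.014 190.552]
```

Call:
send_rows([
  [0.7,-0.6,0,0,0,-0.03,-1],
  [0.7,-0.6,0,0,0,-0.03,-1],
  [0.7,-0.6,0,0,0,-0.03,-1],
  [0.7,-0.6,0,0,0,-0.03,-1],
  [0.7,-0.6,0,0,0,-0.03,-1],
  [0.7,-0.6,0,0,0,-0.03,-1],
  [0.7,-0.6,0,0,0,-0.03,-1],
  [0.7,-0.6,0,0,0,-0.03,-1],
  [0.7,-0.6,0,0,0,-0.03,-1],
  [0.7,-0.6,0,0,0,-0.03,-1],
], grip_force=10)

```text
time: 0.93
ee_pos: [350.0, 376.7, 205.2]
eef_rot: [-0.421, -3.113, 0.001]
force: [-0.1, 0.7, -0.8]
opening: 30.9
grip_force: 0.0
```

Call:
send_rows([
  [0.7,-0.6,-0.25,0,0,0,-1],
  [0.7,-0.6,-0.25,0,0,0,-1],
  [0.7,-0.6,-0.25,0,0,0,-1],
  [0.7,-0.6,-0.25,0,0,0,-1],
  [0.7,-0.6,-0.25,0,0,0,-1],
  [0.7,-0.6,-0.25,0,0,0,-1],
  [0.7,-0.6,-0.25,0,0,0,-1],
  [0.7,-0.6,-0.25,0,0,0,-1],
  [0.5,-0.5,-0.25,0,0,0,-1],
  [0,0,0,0,0,0,-1],
])

```text
time: 1.77
ee_pos: [534.4, 215.8, 135.9]
eef_rot: [-0.426, -3.112, 0.004]
force: [0.3, -1.0, 0.3]
opening: 0.3
grip_force: 0.0
```

Call:
send_rows([
  [0.5,-0.44,0,0,0,0,-1],
  [0.48,-0.44,-0.3,0,0,0,-1],
  [0,0,-0.3,0,0,0,-1],
  [0,0,-0.3,0,0,0,-1],
  [0,0,0,0,0,0,-1],
  [0,0,0,0,0,0,-1],
])

```text
time: 2.27
ee_pos: [559.9, 193.3, 110.2]
eef_rot: [-0.419, -3.111, 0.0]
force: [1.0, -0.1, -1.0]
opening: 0.3
grip_force: 0.0
```

```bash
python3 - <<'E'
from h import *
c=snap('wrist','w1');s=robot.state();print(s['ee_pos'],s['force'],s['eef_rot'])
print(proj(c,s['ee_pos']),proj(c,np.array([564,189.5,86])))
E
```

```text
[560.57187152 193.40290939 110.84871235] [-0.15738051 -0.17338604  0.41119512] [-4.19007098e-01 -3.11231259e+00 -1.76725662e-04]
[320.98358894 249.90924087] [316.99511875 240.75434993]
```

View pics/w1.png

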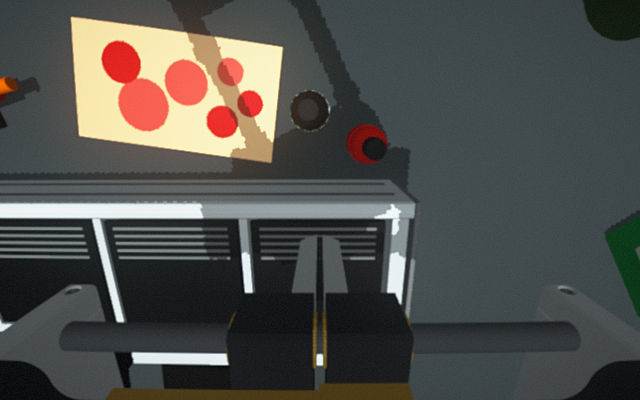

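Call:
send_rows([
  [0.12,-0.13,-0.2,0,0,0,-1],
  [0,0,-0.2,0,0,0,-1],
  [0,0,-0.2,0,0,0,-1],
  [0,0,0,0,0,0,-1],
  [0,0,0,0,0,0,-1],
])

```text
time: 2.73
ee_pos: [564.9, 188.6, 92.4]
eef_rot: [-0.421, -3.112, 0.0]
force: [0.2, 0.2, 0.6]
opening: 0.4
grip_force: 0.0
```

Call:
send_rows([
  [0,0,-0.05,0,0,0,-1],
  [0,0,-0.05,0,0,0,-1],
  [0,0,0,0,0,0,-1],
])

```text
time: 2.98
ee_pos: [565.3, 188.6, 89.9]
eef_rot: [-0.421, -3.113, -0.0]
force: [-0.3, 0.7, 0.2]
opening: 0.3
grip_force: 0.0
```

Call:
send_rows([
  [0,0,-0.05,0,0,0,-1],
  [0,0,-0.05,0,0,0,-1],
  [0,0,0,0,0,0,-1],
])

```text
time: 3.23
ee_pos: [565.2, 188.5, 86.7]
eef_rot: [-0.421, -3.113, 0.0]
force: [0.4, 0.2, -0.6]
opening: 0.4
grip_force: 0.0
```

Call:
send_rows([
  [0,0,-0.04,0,0,0,-1],
  [0,0,0,0,0,0,-1],
])

```text
time: 3.4
ee_pos: [565.2, 188.6, 85.6]
eef_rot: [-0.421, -3.113, 0.0]
force: [0.6, -0.8, -0.5]
opening: 0.1
grip_force: 0.0
```

Call:
send_rows([
  [0,0,-0.04,0,0,0,-1],
  [0,0,0,0,0,0,-1],
  [0,0,0,0,0,0,-1],
])

```text
time: 3.65
ee_pos: [565.4, 188.6, 84.8]
eef_rot: [0.421, 3.113, 0.0]
force: [-1.4, -0.0, 1.5]
opening: 0.4
grip_force: 1.0
```

Call:
send_rows([
  [0,0,-0.03,0,0,0,-1],
  [0,0,0,0,0,0,-1],
  [0,0,0,0,0,0,-1],
])

```text
time: 3.9
ee_pos: [565.4, 188.6, 84.7]
eef_rot: [0.421, 3.113, 0.0]
force: [-2.2, 0.3, 7.3]
opening: -0.0
grip_force: 3.2
```

Call:
send_rows([
  [0,0,-0.03,0,0,0,-1],
  [0,0,0,0,0,0,-1],
  [0,0,0,0,0,0,-1],
])

```text
time: 4.15
ee_pos: [565.4, 188.6, 84.6]
eef_rot: [0.421, 3.112, 0.001]
force: [-4.1, -1.1, 10.4]
opening: 0.7
grip_force: 5.3
```

Call:
send_rows([
  [0,0,0.4,0,0,0,-1],
  [-0.16,-0.6,0,0,0,0,-1],
  [-0.17,-0.6,0,0,0,0,-1],
  [-0.17,-0.6,0,0,0,0,-1],
  [-0.17,-0.6,0,0,0,0,-1],
  [-0.17,-0.6,0,0,0,0,-1],
  [-0.17,-0.6,0,0,0,0,-1],
  [0,0,-0.15,0,0,0,-1],
  [0,0,-0.1,0,0,0,-1],
  [0,0,0,0,0,0,-1],
])

```text
time: 4.98
ee_pos: [534.8, 81.0, 86.5]
eef_rot: [-0.422, -3.112, -0.001]
force: [0.1, 0.5, 0.1]
opening: 0.3
grip_force: 0.0
```

Call:
send_rows([
  [0,0,-0.06,0,0,0,-1],
  [0,0,0,0,0,0,-1],
  [0,0,0,0,0,0,-1],
])

```text
time: 5.23
ee_pos: [535.3, 81.3, 85.4]
eef_rot: [0.419, 3.113, 0.0]
force: [0.2, 0.3, 0.7]
opening: 0.2
grip_force: 0.0
```

Call:
send_rows([
  [0,0,-0.04,0,0,0,-1],
  [0,0,0,0,0,0,-1],
  [0,0,0,0,0,0,-1],
])

```text
time: 5.48
ee_pos: [535.3, 81.2, 84.7]
eef_rot: [0.42, 3.113, 0.001]
force: [-0.5, 1.2, 4.1]
opening: 0.3
grip_force: 1.8
```

Call:
send_rows([
  [0,0,-0.05,0,0,0,-1],
  [0,0,0,0,0,0,-1],
  [0,0,0,0,0,0,-1],
])

```text
time: 5.73
ee_pos: [535.4, 81.3, 84.6]
eef_rot: [0.421, 3.112, 0.002]
force: [-2.8, 1.2, 11.5]
opening: 0.7
grip_force: 6.0
```

Cover 3 is blocked too. On to cover 2.

Call:
send_rows([
  [0,0,0.4,0,0,0,-1],
  [-0.17,-0.6,0,0,0,0,-1],
  [-0.17,-0.6,0,0,0,0,-1],
  [-0.17,-0.6,0,0,0,0,-1],
  [-0.17,-0.6,0,0,0,0,-1],
  [-0.17,-0.6,0,0,0,0,-1],
  [-0.17,-0.6,0,0,0,0,-1],
  [0,0,-0.15,0,0,0,-1],
  [0,0,-0.13,0,0,0,-1],
  [0,0,0,0,0,0,-1],
])

```text
time: 6.57
ee_pos: [504.1, -27.0, 85.4]
eef_rot: [-0.421, -3.112, -0.001]
force: [0.3, 0.6, 0.4]
opening: 0.6
grip_force: 0.0
```

Call:
send_rows([
  [0,0,-0.05,0,0,0,-1],
  [0,0,0,0,0,0,-1],
  [0,0,0,0,0,0,-1],
])

```text
time: 6.82
ee_pos: [504.6, -26.7, 84.8]
eef_rot: [-0.419, -3.113, -0.0]
force: [-0.4, -0.1, 0.2]
opening: 0.5
grip_force: 0.3
```

Call:
send_rows([
  [0,0,-0.04,0,0,0,-1],
  [0,0,0,0,0,0,-1],
  [0,0,0,0,0,0,-1],
])

```text
time: 7.07
ee_pos: [504.6, -26.7, 84.6]
eef_rot: [0.42, 3.113, 0.001]
force: [-1.6, 0.6, 7.9]
opening: 0.3
grip_force: 3.7
```

Call:
send_rows([
  [0,0,-0.03,0,0,0,-1],
  [0,0,0,0,0,0,-1],
  [0,0,0,0,0,0,-1],
])

```text
time: 7.32
ee_pos: [504.6, -26.7, 84.5]
eef_rot: [0.42, 3.112, 0.001]
force: [-3.9, 1.4, 13.0]
opening: 0.5
grip_force: 6.4
```

Call:
send_rows([
  [0,0,0.4,0,0,0,-1],
  [-0.18,-0.6,0,0,0,0,-1],
  [-0.18,-0.6,0,0,0,0,-1],
  [-0.18,-0.6,0,0,0,0,-1],
  [-0.18,-0.6,0,0,0,0,-1],
  [-0.18,-0.6,0,0,0,0,-1],
  [-0.18,-0.6,0,0,0,0,-1],
  [0,0,-0.15,0,0,0,-1],
  [0,0,-0.13,0,0,0,-1],
  [0,0,0,0,0,0,-1],
])

```text
time: 8.15
ee_pos: [471.7, -134.5, 85.5]
eef_rot: [-0.421, -3.112, -0.002]
force: [-0.1, -0.1, -0.1]
opening: 0.5
grip_force: 0.0
```

Call:
send_rows([
  [0,0,-0.06,0,0,0,-1],
  [0,0,0,0,0,0,-1],
  [0,0,0,0,0,0,-1],
])

```text
time: 8.4
ee_pos: [472.3, -134.6, 84.5]
eef_rot: [0.419, 3.113, 0.001]
force: [-0.0, -0.7, 0.5]
opening: 0.2
grip_force: 0.0
```

Call:
send_rows([
  [0,0,-0.05,0,0,0,-1],
  [0,0,0,0,0,0,-1],
  [0,0,0,0,0,0,-1],
])

```text
time: 8.65
ee_pos: [472.3, -134.9, 83.2]
eef_rot: [0.421, 3.113, 0.001]
force: [-0.1, 1.3, 1.9]
opening: 0.2
grip_force: 1.0
```

Call:
send_rows([
  [0,0,-0.06,0,0,0,-1],
  [0,0,-0.06,0,0,0,-1],
  [0,0,-0.06,0,0,0,-1],
  [0,0,0,0,0,0,-1],
])

```text
time: 8.98
ee_pos: [472.3, -135.5, 77.5]
eef_rot: [0.421, 3.113, 0.0]
force: [0.0, 1.1, 2.8]
opening: 0.8
grip_force: 1.1
```

Call:
send_rows([
  [0,0,-0.07,0,0,0,-1],
  [0,0,-0.07,0,0,0,-1],
  [0,0,-0.07,0,0,0,-1],
  [0,0,0,0,0,0,-1],
])

```text
time: 9.32
ee_pos: [471.6, -135.7, 70.8]
eef_rot: [-0.42, -3.112, 0.001]
force: [0.2, -0.3, 1.2]
opening: 0.6
grip_force: 0.5
```

Call:
send_rows([
  [0,0,-0.1,0,0,0,-1],
  [0,0,-0.1,0,0,0,-1],
  [0,0,-0.1,0,0,0,-1],
  [0,0,-0.1,0,0,0,-1],
  [0,0,0,0,0,0,-1],
])

```text
time: 9.73
ee_pos: [471.2, -135.1, 58.4]
eef_rot: [-0.421, -3.111, -0.001]
force: [-0.4, 0.7, 0.6]
opening: 0.5
grip_force: 0.3
```

Call:
send_rows([
  [0.06,-0.02,-0.04,0,0,0,-1],
  [0.06,-0.02,-0.04,0,0,0,-1],
  [0.06,-0.02,-0.02,0,0,0,-1],
  [0,0,0,0,0,0,-1],
])

```text
time: 10.07
ee_pos: [477.0, -137.0, 55.8]
eef_rot: [-0.421, -3.112, -0.001]
force: [-1.2, 0.9, -0.2]
opening: 0.6
grip_force: 0.9
```

Call:
send_rows([
  [0.06,-0.02,0,0,0,0,-1],
  [0,0,0,0,0,0,-1],
  [0,0,0,0,0,0,-1],
])

```text
time: 10.32
ee_pos: [479.3, -137.8, 56.3]
eef_rot: [-0.421, -3.113, -0.0]
force: [-1.8, 0.4, -0.7]
opening: 0.5
grip_force: 0.9
```

Call:
send_rows([
  [0.03,-0.01,0,0,0,0,-1],
  [0,0,0,0,0,0,-1],
  [0,0,0,0,0,0,-1],
])

```text
time: 10.57
ee_pos: [480.3, -138.1, 56.4]
eef_rot: [0.421, 3.113, 0.0]
force: [-1.4, 1.2, -1.9]
opening: 0.7
grip_force: 0.9
```

Call:
send_rows([
  [0.03,-0.01,0,0,0,0,-1],
  [0,0,0,0,0,0,-1],
  [0,0,0,0,0,0,-1],
])

```text
time: 10.82
ee_pos: [480.4, -138.2, 56.3]
eef_rot: [-0.421, -3.112, -0.001]
force: [-3.2, 1.3, 1.1]
opening: 0.5
grip_force: 2.0
```

Call:
send_rows([
  [0.03,-0.01,0,0,0,0,-1],
  [0,0,0,0,0,0,-1],
  [0,0,0,0,0,0,-1],
])

```text
time: 11.07
ee_pos: [480.5, -138.2, 56.3]
eef_rot: [-0.42, -3.11, -0.001]
force: [-5.1, 2.1, 2.2]
opening: 0.1
grip_force: 3.0
```

Call:
send_rows([
  [0.05,-0.015,0,0,0,0,-1],
  [0,0,0,0,0,0,-1],
  [0,0,0,0,0,0,-1],
])

```text
time: 11.32
ee_pos: [480.6, -138.2, 56.2]
eef_rot: [-0.419, -3.108, -0.002]
force: [-7.8, 2.2, 4.4]
opening: 0.6
grip_force: 4.3
```

Call:
send_rows([
  [-0.1,0.03,0,0,0,0,-1],
  [-0.15,0.04,0,0,0,0,-1],
  [-0.15,0.04,0,0,0,0,-1],
  [0,0,0.3,0,0,0,-1],
  [0,0,0.5,0,0,0,-1],
  [0,0,0.7,0,0,0,-1],
  [-0.3,0.08,1,0,0,0,-1],
  [-1,0.27,1,0,0,0,-1],
  [-1,0.27,0.5,0,0,0,-1],
  [-1,0.27,0,0,0,0,-1],
])

```text
time: 12.15
ee_pos: [376.2, -110.9, 179.6]
eef_rot: [0.419, 3.103, -0.005]
force: [-0.3, 0.4, 0.2]
opening: 0.7
grip_force: 0.0
```

Call:
send_rows([
  [-1,0.27,0,0,0,0,-1],
  [-1,0.27,0,0,0,0,-1],
  [-1,0.27,0,0,0,0,-1],
  [0,0,0,0,0,0,-1],
  [0,0,0,0,0,0,-1],
])

```text
time: 12.57
ee_pos: [283.6, -85.3, 176.4]
eef_rot: [0.422, 3.109, -0.002]
force: [0.1, 1.1, -0.0]
opening: 0.2
grip_force: 0.0
```

```bash
python3 - <<'E'
from h import *
s=robot.state();print(s['ee_pos'],s['force'])
a=snap('side','side1')['image'][130:300,230:430]; b=snap('top','top1')['image'][150:300,220:420]
cv2.imwrite('pics/end.png',np.hstack([cv2.resize(a,(400,340)),cv2.resize(b,(400,340))]))
E
```

```text
[283.59786941 -85.29888693 176.42231058] [ 0.05391999  1.07003536 -0.02610486]
```

View pics/end.png

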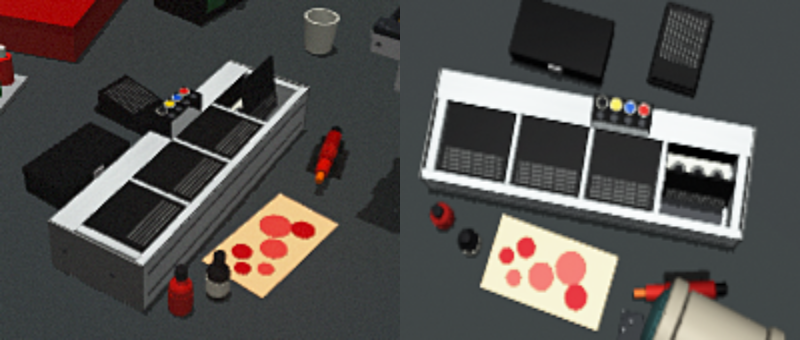

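The picture shows cover 1 standing nearly upright (side crop about (258,85)), with the white sockets bare (top crop about (700,165)). The bystanders have not moved, and the arm is clear.

```bash
python3 -c "
from plant import ticket
print(ticket.close_job())"
```

```text
the job is handed in; nothing more can be done
None
```

Covers 4, 3 and 2 did not give when pressed gently; cover 1 rocked, so I pushed it open to its stop, leaving the sockets bare and the other things where they were, and handed the job in at about 13 s.

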